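# Present a rail over its housing for gluing

## Robot

A 6-joint arm with a two-finger parallel gripper is mounted at the origin on a cart in front of the work surface, level with it; the furniture and walls round the work are solid. World frame = base frame: x ahead of the robot, y to its left, z up, the work surface at z = 0. Lengths are in m, angles in rad, forces in N, time in s.
With the tool pointing down it reaches from about 0.3 to 0.825 m from the base axis. Payload 5.4 kg.
Tool frame: the origin (TCP) lies between the finger pads; the fingertips stand robot.tip_extent ahead of it and the grasp point (between the pads) lies 6 mm ahead of it (robot.tip_extent is the distance from the TCP to the fingertips, in m); z points along the fingers, y is the line along which they close (so a half turn about z gives the same grasp; the last joint's range is limited). The gripper opens to 92 mm and grips with 3 to 60 N. Pads are 20 mm wide; open, the fingers measure 128 mm over their backs; the gripper's body (75 mm by 189 mm) begins 69 mm behind the grasp point.
Start: joints at [-1.431, 0.158, 1.597, -0, 1.386, -0.21], TCP at [0.197, -0.54, 0.24] pointing down, gripper open.
Joint ranges: [-2.91, 2.91], [-0.94, 2.29], [0.18, 2.7], [-1.29, 4.43], [0.17, 2.64], [-3, 3]. Speed limits (rad/s): [2.57, 2.57, 3.14, 3.14, 3.14, 3.14].

## Interface

Orientations are given as a unit quaternion [x, y, z, w].
In Python, from bench import robot gives the robot as it stands.
- The arm moves only by the tool play_rows, never from a script. Its argument "series" is a list of rows, each a list of 6 numbers: the shift along the tool's x, y, z normalised to -1 to 1, where 1 is 30 mm, then the turn, a rotation vector about the tool's x, y, z normalised to -1 to 1, where 1 is 6 degrees. In form: [[tx, ty, tz, ax, ay, az], ...]. A call has exactly 5 rows; each row shifts and turns the commanded pose from where the row before left it, along the tool's axes as they then stand; what a row does not reach is not made up. A row lasts 1/8 s, in which the tool goes at most 62.5 mm and 10.7 degrees, less where a joint would pass 70% of its speed; a pose out of reach is approached as far as the arm can. A call with a number of a shift or a turn outside -1 to 1 is refused whole. A call with a gripper value outside its range is refused whole. "gripper" is the opening, from -1 (shut) to 1 (fully open), set as the call begins (left out, the last holds). The fingers move at their own pace and stop on an object; "squeeze" is the grip in N (left out, the last holds). Time passes only in rows, so rows that do not move let the fingers close, or fill a call up. It gives the time, the measured TCP pose, the force, the opening and the grip force at its end, in the units of the state.
- robot.observe(): the state, without advancing time (a new reading comes with each control period).
- robot.get_image(name): name is "scene" or "side" or "wrist"; returns the picture (384x512x3 uint8, red, green, blue); there is no depth.
- robot.camera_info(name): a dict with "mtx" (3x3 intrinsics, pixels), "k1" (the pictures are not rectified: a ray, as slopes to the right and down, at radius r is drawn at 1 + k1 r^2 times it, then the intrinsics apply), "world_to_cam" (4x4, takes a point from world to camera coordinates). Camera axes: x right, y up, looking along -z (the intrinsics and any distortion apply to the point x, -y, -z); pixel columns grow to the right and rows downward; lengths in m; the calibration is good to about 2 mm. A picture is of the moment at which its call begins: read the wrist's pose just before it. camera_info takes no time and is no camera call; for the wrist camera it gives the pose at the moment of the call.
- robot.sign_off(): hands the job in; it is judged then, once.
The state is a dict: "time": time; "joint_positions": joint angles; "joint_vel": joint speeds; "joint_efforts": joint torques, N m; "tool_pos": TCP position; "orientation": TCP orientation; "force": force on the tool from outside, world axes, zero at the start; "moment": the same for the moment, N m; "finger_gap": finger opening in m; "finger_force": force on a finger pad.
Only numpy, scipy, OpenCV 4.12 (cv2) and the standard library are available. Lean on these libraries where they do the work, as an engineer would, in place of code of your own. Each camera call takes 0.05 s, during which the arm holds its last target. There are 200 camera calls.

## Task

Draw the wooden rail straight out of the open end of the hold-down bridge, carry it over the upright plywood fence, and hold it hovering about a finger's thickness (1 cm) above the block with the wide groove, level, centred and lined up with the groove so that it could be lowered straight in for gluing. Never let the rail touch that block, touch the fence with nothing, do not knock the things around, and finish while still holding the rail there in the gripper.

Things in the scene. Friction and masses are not known exactly. Their poses are not given: they have to be found in the camera images.
- rail: rail to carry: plain straight light wood, 160 mm long (y), 42 wide (x), 19 thick (z up), about 83 g. Origin: centre of its underside. At the start it lies flat on the bench, far end under the bridge, the nearer 83 to 93 mm sticking out free of the bridge's open end.
- bridge: fixed wooden hold-down bridge, 88 mm wide, 37 high. Channel 48 wide, 27 high under a 10 mm cap, floor is the bench. Origin on the bench, mid-channel, 35 mm in from the open end; x points into the channel (the open -x end faces the robot's side), closed by a stop at x = 35 mm. The rail comes out only towards -x and is clear of the cap once its centre is beyond x = -115 mm.
- fence_panel: upright plywood fence fixed to the bench between the bridge and the blocks: 260 mm long (x), 12 thick (y), 100 high (z), standing roughly along the rail's lane. Two small steel brackets 32 mm deep and 40 high hold it on its +y side (towards the blocks). Origin: centre of its underside.
- block_wide: target: light wooden block fixed to the bench, 90 mm long (x), 74 mm wide (y), 45 mm high, with one straight groove 46 mm wide and 12 mm deep along its whole length in the middle of its top (groove along x). Origin at the centre of its underside, z up.
- block_narrow: block of the same outer size and wood, also fixed, but its groove is only 22 mm wide: not the target. The two blocks stand near each other and may change places. Origin at the centre of its underside.
- paint_pot: bystander: round paint pot, 74 mm across, 80 mm high, behind the blocks (the nearer of the two pots on the bench); origin at the centre of its underside
- mug: bystander: mug with handle, 83x110 mm, 86 mm high, behind the bridge; origin at the centre of its underside
- sanding_block: bystander: cork sanding block 65x112x30 mm, lying flat beside the bridge, on the side away from the fence (on that side, close to the robot, a fixed tall timber leans up from the bench edge over the bench, about 9 cm right of the robot's middle line: keep the arm clear of it); origin at the centre of its underside
Things that resemble listed ones, but are neither listed nor needed, are in the scene too. Several things have the shape of the rail; the one meant has the colours described above.

How it is judged:
On the way, in this order (a step that is already met when the one before it is completed fails the run):
1. the rail has been drawn out of the open end, clear of the bridge (x of rail in the frame of bridge below -0.115 m and y of rail in the frame of bridge between -0.05 and 0.05 m and height (world z) of rail below 0.1 m), for 0.05 s.
2. the rail passes above the fence (y of rail in the frame of fence_panel between -0.06 and 0.06 m and x of rail in the frame of fence_panel between -0.15 and 0.15 m and height (world z) of rail above 0.1 m), for 0.02 s.
At the end, for the whole second after the job is handed in: the fingers alone hold the rail still, underside 3 to 22 mm above the wide-grooved block's top, centre within 6 mm across and 15 mm along the groove, parallel to it and level within 0.08 rad, touching no block, fence or bridge (x of rail in the frame of block_wide between -0.015 and 0.015 m and y of rail in the frame of block_wide between -0.006 and 0.006 m and z of rail in the frame of block_wide between 0.048 and 0.067 m and angle between the y axis of rail and the x axis of block_wide, either way round below 0.08 rad and angle between rail's own z axis and vertical below 0.08 rad and contact force between rail and the fingers above 1 N and contact force between rail and block_wide below 0.05 N and contact force between rail and block_narrow below 0.05 N and contact force between rail and fence_panel below 0.05 N and contact force between rail and bridge below 0.05 N and linear speed of rail below 0.01 m/s and angular speed of rail below 0.1 rad/s); the arm keeps its last pose, push and grip.
It fails at once if the rail touches the wide-grooved block (contact force between rail and block_wide above 0.5 N).
It fails at once if the rail, the fingers or the arm touch the fence (contact force between any of rail, the fingers, the arm and fence_panel above 1 N).
It fails at once if a bystander is moved by more than 20 mm (distance of any of paint_pot, mug, sanding_block from where it was at the start of the episode above 0.02 m).
It also fails if it takes over 43 s, if anything falls off the work surface, if the arm or the gripper's body presses on something with over 40 N, if the wrist force passes 120 N, or if a joint passes its speed limit or range.

## Working session

There is one attempt and no reset: what is moved stays moved. The work goes in short steps, Python scripts to look and compute and a tool call to move; the robot and the scene stay as the last step left them, time stands still between calls to the robot, and variables do not carry over. Pictures are saved under pics/ and viewed, at most 10 in all, crops included, and the job is handed in when it is done.

Besides the shell and the picture viewer there is one more tool, called after "Emit:" as name([rows], argument=value, ...), one row to a line, values as JSON. play_rows: Moves the arm, as the interface text tells. Scaled input: -1 to 1 covers 30 mm each way for a shift and 6 degrees each way for a turn. Its arguments: {"type":"object","properties":{"series":{"type":"array","items":{"type":"array","items":{"type":"number"}}},"gripper":{"type":"number"},"squeeze":{"type":"number"}},"required":["series"]}

```bash
mkdir -p pics; ls; python3 - <<'E'
from bench import robot
import cv2,numpy as np
print(robot.observe()); print(robot.tip_extent)
for n in ("scene","side","wrist"):
    im=robot.get_image(n); cv2.imwrite(f"pics/{n}0.png",im[:,:,::-1]); 
    print(n,robot.camera_info(n))
E
```

```text
pics
{'time': 0.0, 'joint_positions': array([-1.43109387e+00,  1.59038801e-01,  1.59822270e+00,  2.17948111e-06,
        1.38619042e+00, -2.10135120e-01]), 'joint_vel': array([ 0.00104037, -0.00123533, -0.00322956,  0.00161417, -0.00018648,
        0.00033832]), 'joint_efforts': array([-7.44208992e-04, -3.85567904e+01, -3.22105765e+01,  7.00838445e-02,
        3.80437297e-02, -1.41719265e-04]), 'tool_pos': array([ 0.19695825, -0.53960185,  0.23862941]), 'orientation': array([ 9.84740284e-01,  1.74027895e-01,  3.38019468e-05, -9.29021073e-04]), 'force': array([-0.5235903 , -0.7681241 , -0.33986609]), 'moment': array([-0.02102849, -0.07470885, -0.01947803]), 'finger_force': 0.0, 'finger_gap': 0.09210054318077103}
0.025
scene {'mtx': array([[392.30443688,   0.        , 259.58341847],
       [  0.        , 392.30443688, 190.0873166 ],
       [  0.        ,   0.        ,   1.        ]]), 'k1': -0.027222987684543867, 'world_to_cam': array([[-0.4702759 , -0.88249605,  0.00642634,  0.42207774],
       [ 0.45649836, -0.2370199 ,  0.85757263, -0.33576121],
       [-0.75528129,  0.40622935,  0.
[... 302 characters left out ...]
([[-0.89657877, -0.44226728,  0.02337023,  0.65149474],
       [ 0.23763673, -0.43587466,  0.86806801, -0.12554531],
       [-0.37373158,  0.78384497,  0.49589492, -0.82682145],
       [ 0.        ,  0.        ,  0.        ,  1.        ]])}
wrist {'mtx': array([[304.40037402,   0.        , 255.26214602],
       [  0.        , 304.40037402, 191.50071426],
       [  0.        ,   0.        ,   1.        ]]), 'k1': -0.005437934830526885, 'world_to_cam': array([[ 0.34321592, -0.93925507, -0.0016552 , -0.57418702],
       [ 0.90476082,  0.33108345, -0.26793955,  0.03092445],
       [ 0.25221159,  0.09046356,  0.9634343 , -0.3912227 ],
       [ 0.        ,  0.        ,  0.        ,  1.        ]])}
```

View pics/scene0.png

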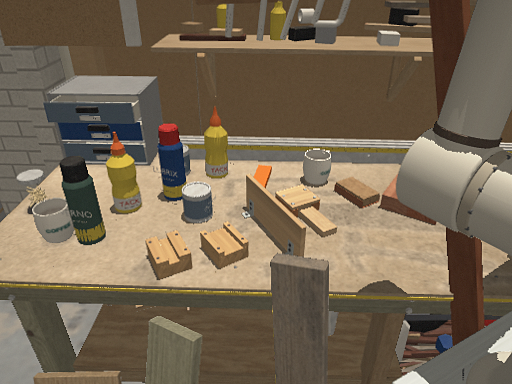

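View pics/side0.png

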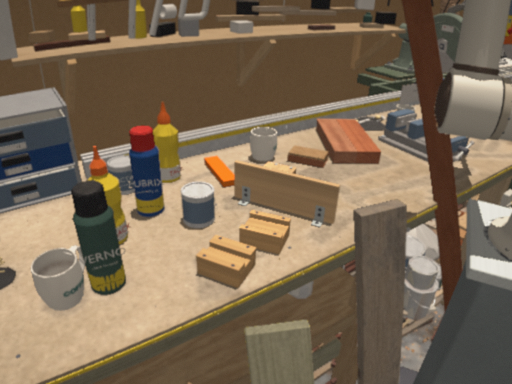

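```bash
cat > h.py <<'E'
import cv2,numpy as np
def ray(ci,u,v):
    K=ci['mtx'];xd=(u-K[0,2])/K[0,0];yd=(v-K[1,2])/K[1,1]
    x,y=xd,yd
    for _ in range(10):
        f=1+ci['k1']*(x*x+y*y);x,y=xd/f,yd/f
    W=ci['world_to_cam'];R=W[:3,:3];c=-R.T@W[:3,3]
    return c,R.T@np.array([x,-y,-1.])
def onplane(ci,u,v,z):
    c,d=ray(ci,u,v);return c+d*(z-c[2])/d[2]
def proj(ci,P):
    p=ci['world_to_cam']@np.append(P,1);x,y=p[0]/-p[2],-p[1]/-p[2]
    f=1+ci['k1']*(x*x+y*y);K=ci['mtx'];return K[0,0]*x*f+K[0,2],K[1,1]*y*f+K[1,2]
def tri(rays):
    A=np.zeros((3,3));b=np.zeros(3)
    for c,d in rays:
        d=d/np.linalg.norm(d);M=np.eye(3)-np.outer(d,d);A+=M;b+=M@c
    return np.linalg.solve(A,b)
E
python3 - <<'E'
import cv2,numpy as np
a=cv2.imread('pics/scene0.png')[165:285,140:350]; b=cv2.imread('pics/side0.png')[150:290,190:345]
A=cv2.resize(a,(800,457),interpolation=cv2.INTER_CUBIC);
cv2.imwrite('pics/c1.png',A)
E
```

```text
(no output)
```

View pics/c1.png

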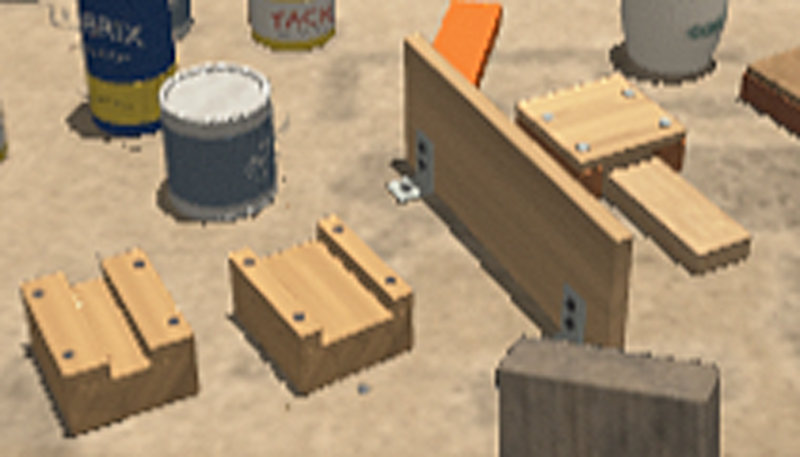

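```bash
python3 - <<'E'
from bench import robot
from h import *
ci=robot.camera_info('scene'); s=210/800
np.set_printoptions(precision=4,suppress=True)
print('cam',ray(ci,0,0)[0])
for n,z,pts in [('rail',.019,[(606,176),(655,159),(750,237),(697,260)]),('bridge',.037,[(516,108),(612,77),(686,132),(583,165)]),('fence',.1,[(405,38),(420,35),(632,236),(613,241)]),
  ('wide',.045,[(230,254),(330,215),(413,293),(304,343)]),('narrow',.045,[(22,288),(131,250),(197,333),(69,374)])]:
    P=np.array([onplane(ci,140+u*s,165+v*s,z)[:2] for u,v in pts]);print(n,P.tolist(), P.mean(0))
E
```

```text
cam [-0.0821  0.5262  0.5807]
rail [[0.6034898997855457, 0.042340450315813016], [0.6054469715199868, 0.0012338019986735116], [0.503150033489155, -0.000969806057541267], [0.4991908996927461, 0.04303626545308581]] [0.5528 0.0214]
bridge [[0.6819597471083204, 0.0673279069899147], [0.6871833621956905, -0.015896564921455747], [0.6013396302464691, -0.019825225767210797], [0.5993898544872096, 0.06422089175728485]] [0.6425 0.024 ]
fence [[0.7053224566782991, 0.1414119361251449], [0.704441648500391, 0.13062705463410912], [0.4492314238250026, 0.13132574668325003], [0.4501986860311754, 0.14295374602600014]] [0.5773 0.1366]
wide [[0.6051932811006636, 0.307339245619613], [0.6141609713909374, 0.2387602165301147], [0.5222587443833049, 0.22783921288910586], [0.5108634754807097, 0.30014037165069624]] [0.5631 0.2685]
narrow [[0.6297940374950349, 0.4246457347256027], [0.6360012059293937, 0.3580974709728151], [0.545820744785738, 0.34907284680725753], [0.545294267813199, 0.42084437146023407]] [0.5892 0.3882]
```

```bash
python3 - <<'E'
from bench import robot
from h import *
np.set_printoptions(precision=4,suppress=True)
pl=[]
for n,a,b in [('scene',(452,1),(466,310)),('side',(416,1),(457,290))]:
    ci=robot.camera_info(n);c,d1=ray(ci,*a);_,d2=ray(ci,*b);nn=np.cross(d1,d2);nn/=np.linalg.norm(nn);pl.append((nn,nn@c)); print(n,c)
for z in (0,.1,.2,.3,.4,.5,.6):
    A=np.array([pl[0][0],pl[1][0],[0,0,1]]);print(np.linalg.solve(A,[pl[0][1],pl[1][1],z]))
a=cv2.imread('pics/scene0.png')[0:384,340:512];b=cv2.imread('pics/side0.png')[0:384,340:512]
cv2.imwrite('pics/c2.png',cv2.resize(np.hstack([a,b]),None,fx=1.56,fy=1.56,interpolation=cv2.INTER_CUBIC))
E
```

```text
scene [-0.0821  0.5262  0.5807]
side [0.3049 0.8815 0.5038]
[ 0.2038 -0.0905  0.    ]
[ 0.2413 -0.0913  0.1   ]
[ 0.2788 -0.0921  0.2   ]
[ 0.3163 -0.093   0.3   ]
[ 0.3538 -0.0938  0.4   ]
[ 0.3914 -0.0946  0.5   ]
[ 0.4289 -0.0955  0.6   ]
```

View pics/c2.png

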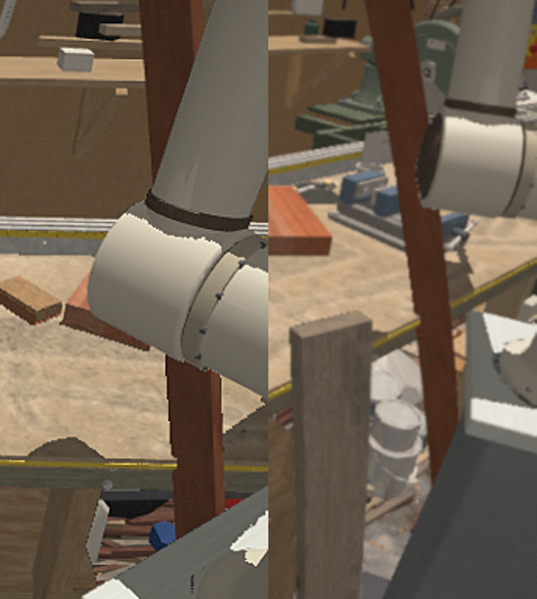

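View pics/wrist0.png

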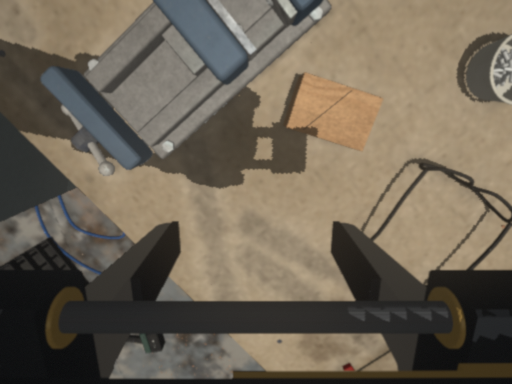

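```bash
python3 - <<'E'
from bench import robot
from h import *
np.set_printoptions(precision=3,suppress=True)
S=robot.camera_info('scene');D=robot.camera_info('side')
def t(a,b):
    r=[ray(S,*a),ray(D,*b)];P=tri(r);return P,proj(S,P),proj(D,P)
print('cylface',t((410,173),(444,106)))
print('ring',t((467,135),(482,68)))
print('link up',t((475,38),(485,32)))
print('second link',t((490,225),(505,110)))
print('post top',t((300,262),(380,207)))
print('tcp px',proj(S,[.197,-.54,.24]),proj(D,[.197,-.54,.24]), proj(S,[0,0,0.3]),proj(D,[0,0,.3]))
E
```

```text
cylface (array([0.28 , 0.065, 0.292]), (np.float64(410.0056497239052), np.float64(172.89073886799244)), (np.float64(444.0168591430265), np.float64(106.08432356404622)))
ring (array([0.225, 0.036, 0.371]), (np.float64(467.0362370081986), np.float64(134.44721420729522)), (np.float64(482.0562707431843), np.float64(68.38988465402326)))
link up (array([0.24 , 0.05 , 0.469]), (np.float64(470.30080396068627), np.float64(61.38149311351543)), (np.float64(486.0925264479977), np.float64(16.504423433815816)))
second link (array([0.154, 0.046, 0.287]), (np.float64(489.6265696955087), np.float64(212.35318737786739)), (np.float64(507.71174561961243), np.float64(118.22447624695067)))
post top (array([0.353, 0.21 , 0.113]), (np.float64(300.04357693117163), np.float64(261.5438321139167)), (np.float64(380.1262527800327), np.float64(207.39724281866032)))
tcp px (np.float64(635.9775375481208), np.float64(149.08036391380287)) (np.float64(470.86995067018717), np.float64(79.3344689575706)) (np.float64(644.1681551659933), np.float64(261.27936925541593)) (np.float64(581.0433198018412), np.float64(122.49674326097269))
```

Emit:
play_rows([
  [0,0,-1,0,0,0.668],
  [0,0,-1,0,0,0.668],
  [0,0,-1,0,0,0.668],
  [0,0,-1,0,0,0.668],
  [0,0,-1,0,0,0.668],
], gripper=1)

```text
time: 0.78
tool_pos: [0.197, -0.5399, 0.3902]
orientation: [1.0, -0.001, -0.0, -0.0]
force: [0.2, -0.2, 0.5]
finger_gap: 0.0919
finger_force: 0.0
```

Emit:
play_rows([
  [0,-1,-0.93,0,0,0],
  [0,-1,-0.93,0,0,0],
  [0,-1,-0.93,0,0,0],
  [0,-1,-0.93,0,0,0],
  [0,-1,-0.93,0,0,0],
])

```text
time: 1.4
tool_pos: [0.197, -0.389, 0.5297]
orientation: [1.0, 0.0, -0.0, -0.0]
force: [0.2, 0.1, -0.1]
finger_gap: 0.092
finger_force: 0.0
```

Emit:
play_rows([
  [0.35,-0.8,-0.6,0,0,0],
  [0.35,-0.8,-0.6,0,0,0],
  [0.35,-0.8,-0.6,0,0,0],
  [0.35,-0.8,-0.6,0,0,0],
  [0.35,-0.8,-0.6,0,0,0],
])

```text
time: 2.02
tool_pos: [0.2497, -0.2693, 0.6195]
orientation: [1.0, -0.0, -0.0, -0.0]
force: [0.2, -0.4, 0.0]
finger_gap: 0.0922
finger_force: 0.0
```

```bash
python3 - <<'E'
from bench import robot
import cv2,numpy as np
np.set_printoptions(precision=3,suppress=True)
o=robot.observe()
for k in('time','tool_pos','orientation','joint_positions','force'):print(k,o[k])
a=robot.get_image('scene');b=robot.get_image('side')
cv2.imwrite('pics/t3.png',np.hstack([a[:,112:],b[:,112:]])[:,:,::-1])
E
```

```text
time 2.025
tool_pos [ 0.25  -0.269  0.62 ]
orientation [ 1. -0. -0. -0.]
joint_positions [-1.156 -0.291  1.272  0.     2.161  0.415]
force [ 0.182 -0.37   0.045]
```

View pics/t3.png

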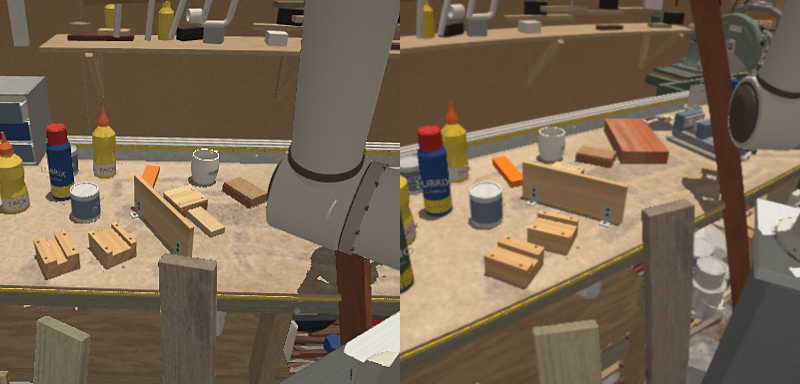

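The arm stays on the base side of the leaning timber (scene x≈350, side x≈730). I'll carry on across it while folded and high.

Emit:
play_rows([
  [0.2,-0.8,0,0,0,0],
  [0.2,-0.8,0,0,0,0],
  [0.2,-0.8,0,0,0,0],
  [0.2,-0.8,0,0,0,0],
  [0.2,-0.8,0,0,0,0],
])

```text
time: 2.75
tool_pos: [0.2797, -0.1503, 0.618]
orientation: [1.0, -0.0, -0.001, -0.001]
force: [0.4, 0.5, 1.3]
finger_gap: 0.0921
finger_force: 0.0
```

Emit:
play_rows([
  [0.17,-1,0,0,0,0],
  [0.17,-1,0,0,0,0],
  [0.17,-1,0,0,0,0],
  [0.17,-1,0,0,0,0],
  [0.17,-1,0,0,0,0],
])

```text
time: 3.38
tool_pos: [0.3055, 0.0001, 0.618]
orientation: [1.0, -0.0, -0.001, -0.0]
force: [0.3, 0.5, -0.1]
finger_gap: 0.092
finger_force: 0.0
```

Emit:
play_rows([
  [0,-1,0,0,0,0],
  [0,-1,0,0,0,0],
  [0,-1,0,0,0,0],
  [0,-1,0,0,0,0],
  [0,-1,0,0,0,0],
])

```text
time: 4.0
tool_pos: [0.3056, 0.1504, 0.6179]
orientation: [1.0, -0.0, -0.001, 0.0]
force: [0.8, -0.2, 0.6]
finger_gap: 0.0917
finger_force: 0.0
```

Emit:
play_rows([
  [0.8,0,0.8,0,0,0],
  [0.8,0,0.8,0,0,0],
  [0.8,0,0.8,0,0,0],
  [0.8,0,0.8,0,0,0],
  [0.8,0,0.8,0,0,0],
])

```text
time: 4.62
tool_pos: [0.4261, 0.1491, 0.4968]
orientation: [1.0, -0.0, -0.001, 0.0]
force: [-0.4, -0.3, -0.2]
finger_gap: 0.0917
finger_force: 0.0
```

Emit:
play_rows([
  [0.7,0,1,0,0,0],
  [0.7,0,1,0,0,0],
  [0.7,0,1,0,0,0],
  [0.7,0,1,0,0,0],
  [0.7,0,1,0,0,0],
])

```text
time: 5.25
tool_pos: [0.5306, 0.1489, 0.3464]
orientation: [1.0, -0.0, -0.001, 0.0]
force: [0.1, -0.2, 0.9]
finger_gap: 0.092
finger_force: 0.0
```

```bash
python3 - <<'E'
from bench import robot
import cv2,numpy as np,pickle
np.set_printoptions(precision=4,suppress=True)
o=robot.observe()
for k in('time','tool_pos','orientation','joint_positions','force'):print(k,o[k])
ci=robot.camera_info('wrist');a=robot.get_image('wrist');pickle.dump(ci,open('w1.pkl','wb'))
cv2.imwrite('pics/w1.png',a[:,:,::-1])
cv2.imwrite('pics/w1b.png',cv2.resize(a[:,:,::-1],(800,600),interpolation=cv2.INTER_CUBIC))
E
```

```text
time 5.25
tool_pos [0.5306 0.1489 0.3464]
orientation [ 1.     -0.0003 -0.001   0.0002]
joint_positions [ 0.0544  0.0485  1.507  -0.0003  1.5881  1.6258]
force [ 0.1338 -0.2222  0.9121]
```

View pics/w1b.png

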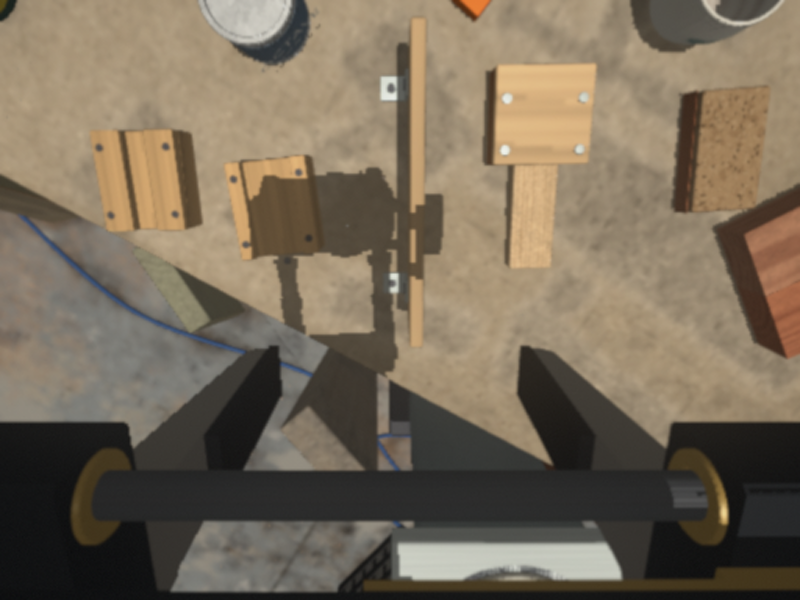

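```bash
python3 - <<'E'
import cv2,numpy as np
a=cv2.imread('pics/w1.png')
p=a[94:172,140:212];q=a[35:180,310:390]
g=lambda i:np.clip(255*(i/255.)**.6,0,255).astype('uint8')
P=cv2.resize(g(p),None,fx=6,fy=6,interpolation=cv2.INTER_CUBIC);Q=cv2.resize(g(q),None,fx=4,fy=4,interpolation=cv2.INTER_CUBIC)
o=np.zeros((600,800,3),'uint8');o[:468,:432]=P;o[:580,440:760]=Q;cv2.imwrite('pics/w1c.png',o)
E
```

```text
(no output)
```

View pics/w1c.png

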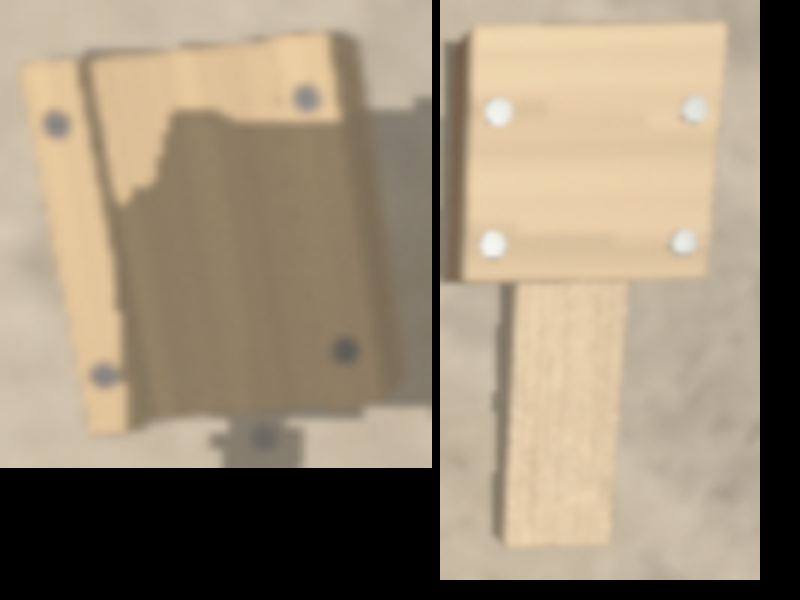

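```bash
python3 - <<'E'
from h import *
import pickle
np.set_printoptions(precision=4,suppress=True)
ci=pickle.load(open('w1.pkl','rb'))
def f(n,z,pts,s,ox,oy,dx=0):
    P=np.array([onplane(ci,(u-dx+.5)/s-.5+ox,(v+.5)/s-.5+oy,z)[:2] for u,v in pts])
    a=lambda i,j:np.degrees(np.arctan2(*(P[i]-P[j])[::-1]))
    print(n,P.tolist(),'mean',P.mean(0),'yaw',a(0,3),a(1,2),'cross',a(0,1)-90,a(3,2)-90)
f('screws',.045,[(57,125),(306,98),(345,350),(104,376)],6,140,94)
f('corn',.045,[(23,65),(335,33),(375,405),(90,433)],6,140,94)
f('rail',.019,[(514,283),(628,283),(610,545),(505,545)],4,310,35,440)
f('bridge',.037,[(473,25),(727,23),(706,278),(463,280)],4,310,35,440)
f('fence',.1,[(411,18),(426,18),(422,346),(411,346)],1.5625,0,0)
E
```

```text
screws [[0.5948272328684293, 0.29998394530223216], [0.6009778265065315, 0.24049307337399653], [0.5412734064195094, 0.23432902710089742], [0.5348781115487607, 0.29401152395587327]] mean [0.568  0.2672] yaw 5.689309827314186 5.894487658312157 cross 5.902677768026734 6.116207462975723
corn [[0.6085384697662055, 0.30671868452003126], [0.6156907586845687, 0.2328632874642492], [0.5276503311731056, 0.22761287654829757], [0.5206431002907826, 0.29872934610489843]] mean [0.5681 0.2665] yaw 5.193685590170184 3.4128697975124136 cross 5.531377234171174 5.627290019127088
rail [[0.6072545878057807, 0.03984009804082843], [0.6072925200098909, -0.0028078817571096926], [0.5074432797671907, -0.004607188129148482], [0.5074325965297778, 0.036985175559849176]] mean [0.5574 0.0174] yaw 1.638220487173638 1.03237144361341 cross 0.0509603184099916 0.014716749603678636
bridge [[0.6919494447123252, 0.06337528812049834], [0.6927086017793133, -0.023269173168108198], [0.6090119336226927, -0.024942544463534805], [0.6082390821798452, 0.062385785322255305]] mean [0.6505 0.0194] yaw 0.6772362717625678 1.1453782202938747 cross 0.501998422984073 0.5070516059564198
fence [[0.7110268432584178, 0.14004960673688693], [0.71102971915139, 0.12903083145269625], [0.45378098576438985, 0.12864692100702693], [0.4537808139964721, 0.138320339158625]] mean [0.5824 0.134 ] yaw 0.38514974085109477 0.08550647316434502 cross 0.014954159754381635 0.0010173835752027571
```

Emit:
play_rows([
  [0.3,0.866,0.975,0,0,-0.034],
  [0.3,0.866,0.975,0,0,-0.034],
  [0.3,0.866,0.975,0,0,-0.034],
  [0.3,0.866,0.975,0,0,-0.034],
  [0.3,0.866,0.975,0,0,-0.034],
])

```text
time: 5.92
tool_pos: [0.5755, 0.0187, 0.2013]
orientation: [1.0, 0.009, -0.001, 0.0]
force: [-0.1, 0.4, 0.5]
finger_gap: 0.0921
finger_force: 0.0
```

Emit:
play_rows([
  [0,0,1,0,0,0],
  [0,0,1,0,0,0],
  [0,0,1,0,0,0],
  [0,0,1,0,0,0],
  [0,0,0.8,0,0,0],
])

```text
time: 6.55
tool_pos: [0.5747, 0.0197, 0.0569]
orientation: [1.0, 0.009, -0.001, -0.0]
force: [0.2, 0.4, 0.7]
finger_gap: 0.0919
finger_force: 0.0
```

```bash
python3 - <<'E'
from bench import robot
import cv2,numpy as np,pickle
np.set_printoptions(precision=4,suppress=True)
o=robot.observe()
for k in('time','tool_pos','orientation','force'):print(k,o[k])
ci=robot.camera_info('wrist');a=robot.get_image('wrist');pickle.dump(ci,open('w2.pkl','wb'))
b=robot.get_image('side')
cv2.imwrite('pics/w2.png',a[:,:,::-1])
cv2.imwrite('pics/w2b.png',np.hstack([cv2.resize(a,(400,300)),cv2.resize(b[80:272,220:476],(400,300))])[:,:,::-1])
E
```

```text
time 6.55
tool_pos [0.5747 0.0197 0.0569]
orientation [ 1.      0.0088 -0.0012 -0.0001]
force [0.1893 0.3695 0.7363]
```

View pics/w2b.png

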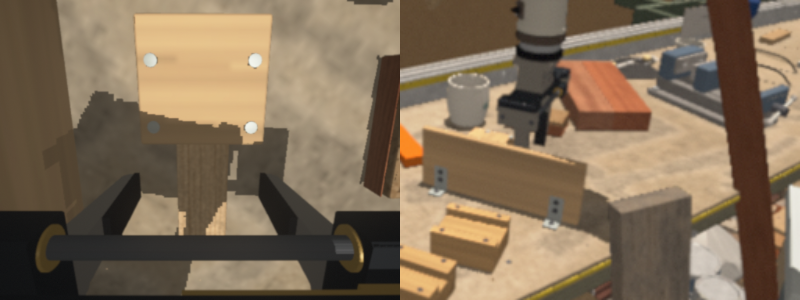

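Emit:
play_rows([
  [0,0,0.3,0,0,0],
  [0,0,0.3,0,0,0],
  [0,0,0.2,0,0,0],
  [0,0,0.15,0,0,0],
  [0,0,0,0,0,0],
])

```text
time: 7.28
tool_pos: [0.5757, 0.0203, 0.0301]
orientation: [1.0, 0.009, -0.0, -0.0]
force: [1.0, -0.0, -0.2]
finger_gap: 0.0922
finger_force: 0.0
```

Emit:
play_rows([
  [0,0,0,0,0,0],
  [0,0,0,0,0,0],
  [0,0,0,0,0,0],
  [0,0,0,0,0,0],
  [0,0,0,0,0,0],
], gripper=-1, squeeze=30)

```text
time: 7.9
tool_pos: [0.5759, 0.0202, 0.0304]
orientation: [1.0, 0.009, 0.0, 0.0]
force: [-1.0, -1.4, -0.1]
finger_gap: 0.0437
finger_force: 0.1
```

Emit:
play_rows([
  [0,0,0,0,0,0],
  [0,0,0,0,0,0],
  [0,0,0,0,0,0],
  [0,0,0,0,0,0],
  [0,0,0,0,0,0],
], squeeze=40)

```text
time: 8.52
tool_pos: [0.576, 0.0202, 0.0304]
orientation: [1.0, 0.009, 0.0, 0.0]
force: [-1.2, -1.3, 0.2]
finger_gap: 0.0415
finger_force: 40.0
```

Emit:
play_rows([
  [-0.1,0,0,0,0,0],
  [-0.3,0,-0.03,0,0,0],
  [-0.5,0,-0.03,0,0,0],
  [-0.5,0,0,0,0,0],
  [-0.5,0,0,0,0,0],
])

```text
time: 9.15
tool_pos: [0.5175, 0.0195, 0.0318]
orientation: [1.0, 0.009, -0.001, -0.0]
force: [0.0, 0.2, -0.7]
finger_gap: 0.0416
finger_force: 40.0
```

Emit:
play_rows([
  [-0.5,0,0,0,0,0],
  [-0.4,0,0,0,0,0],
  [-0.3,0,0,0,0,0],
  [0,0,0,0,0,0],
  [0,0,0,0,0,0],
])

```text
time: 9.78
tool_pos: [0.4835, 0.0185, 0.0324]
orientation: [1.0, 0.009, 0.0, 0.0]
force: [-0.0, -0.2, -0.9]
finger_gap: 0.0413
finger_force: 40.0
```

Emit:
play_rows([
  [0,0,-0.4,0,0,0],
  [0,0,-0.8,0,0,0],
  [0,0,-1,0,0,0],
  [0,0,-1,0,0,0],
  [0,0,-1,0,0,0],
])

```text
time: 10.4
tool_pos: [0.4833, 0.0186, 0.1601]
orientation: [1.0, 0.009, 0.001, 0.0]
force: [0.6, -0.1, -0.9]
finger_gap: 0.0416
finger_force: 40.0
```

```bash
python3 - <<'E'
from bench import robot
import cv2,numpy as np,pickle
np.set_printoptions(precision=4,suppress=True)
o=robot.observe()
for k in('time','tool_pos','orientation','joint_positions','force','finger_force'):print(k,o[k])
ci=robot.camera_info('wrist');a=robot.get_image('wrist');pickle.dump(ci,open('w3.pkl','wb'))
b=robot.get_image('scene')
cv2.imwrite('pics/w3.png',a[:,:,::-1]);cv2.imwrite('pics/s3.png',b[:,:,::-1])
A=cv2.resize(a[0:300],(512,300));A=a[60:360,112:400]
B=cv2.resize(b[110:290,200:400],None,fx=2.5,fy=2.5,interpolation=cv2.INTER_CUBIC)
c=np.zeros((450,800,3),'uint8');c[:300,:288]=A;c[:,290:790]=B
cv2.imwrite('pics/m3.png',c[:,:,::-1])
E
```

```text
time 10.4
tool_pos [0.4833 0.0186 0.1601]
orientation [1.     0.009  0.0006 0.0001]
joint_positions [-0.2121 -0.0032  1.9318  0.      1.2118  1.3408]
force [ 0.5812 -0.0973 -0.9439]
finger_force 39.98766839504242
```

View pics/m3.png

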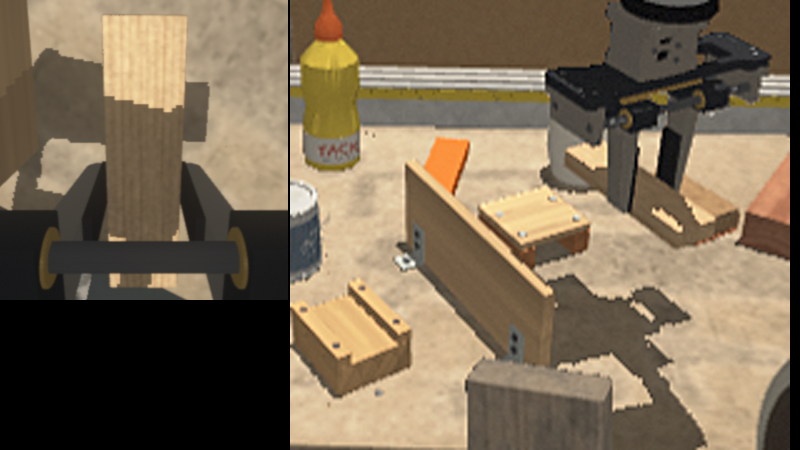

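```bash
python3 - <<'E'
from h import *
from bench import robot
import pickle
np.set_printoptions(precision=4,suppress=True)
ci=pickle.load(open('w3.pkl','rb'));S=robot.camera_info('scene')
z=.1601-.0114
for p in [(215,75),(298.5,75),(218,285),(293,285)]: print(p,onplane(ci,*p,z)[:2])
for p in [(378.8,193),(355.2,203.5),(310,172)]: print('scene',onplane(S,*p,z)[:2])
# subpixel edges on rows of wrist picture
g=cv2.GaussianBlur(cv2.imread('pics/w3.png'),(0,0),1).astype(float)
hsv=cv2.cvtColor(cv2.imread('pics/w3.png'),cv2.COLOR_BGR2HSV)
for v in (85,95,105): print(v,hsv[v,205:225:2,1],hsv[v,288:310:2,1])
print(hsv[66:84,255,:].tolist())
E
```

```text
(215, 75) [0.5732 0.0396]
(298.5, 75) [ 0.5739 -0.0008]
(218, 285) [0.4579 0.0398]
(293, 285) [ 0.4587 -0.0041]
scene [ 0.4247 -0.0344]
scene [0.4158 0.0374]
scene [0.5704 0.0426]
85 [68 68 68 68 75 87 83 88 96 92] [90 88 92 99 92 92 67 64 64 64 64]
95 [74 73 70 71 76 87 84 89 98 98] [90 90 95 98 90 87 66 64 64 63 63]
105 [76 77 77 75 76 90 86 89 98 97] [88 87 95 98 91 84 66 64 64 63 63]
[[18, 64, 174], [18, 65, 176], [18, 65, 177], [18, 64, 178], [17, 64, 179], [18, 64, 180], [18, 64, 180], [17, 64, 178], [17, 74, 179], [17, 90, 209], [19, 89, 230], [20, 86, 237], [20, 85, 238], [20, 86, 237], [19, 85, 236], [19, 86, 237], [20, 86, 237], [20, 86, 237]]
```

```bash
cat > tilt.py <<'E'
from h import *
def edges(im,rows,gl,gr,w=7):
    """subpixel left/right rail edges near guess lines (u at first and last row)"""
    g=cv2.GaussianBlur(im,(0,0),1).astype(float);gx=np.abs(cv2.Sobel(g,cv2.CV_64F,1,0)).sum(2)
    out=[]
    for gu in (gl,gr):
        pts=[]
        for v in rows:
            c=np.interp(v,[rows[0],rows[-1]],gu);u=np.arange(int(c)-w,int(c)+w+1);s=gx[v,u];k=u[s.argmax()]
            n=np.arange(k-2,k+3);pts.append((float((n*gx[v,n]).sum()/gx[v,n].sum()),v))
        out.append(np.array(pts))
    return out
def fitline(p):
    vx,vy,x,y=cv2.fitLine(p.astype(np.float32),cv2.DIST_HUBER,0,.1,.001).ravel();return x,y,vx/vy
def axis(ci,lines,v0,v1):
    N=[]
    for x,y,m in lines:
        _,a=ray(ci,x+m*(v0-y),v0);_,b=ray(ci,x+m*(v1-y),v1);N.append(np.cross(a,b))
    d=np.cross(*N);return d/np.linalg.norm(d)*np.sign(d[0])
E
python3 - <<'E'
from tilt import *
import pickle
np.set_printoptions(precision=3,suppress=True,linewidth=150)
ci=pickle.load(open('w3.pkl','rb'));im=cv2.imread('pics/w3.png')
rows=list(range(80,216,6));E=edges(im,rows,(215,218),(298.5,294))
for e in E:
    print(e[:,0])
L=[fitline(e) for e in E];print(L,[np.abs(e[:,0]-(l[0]+l[2]*(e[:,1]-l[1]))).max() for e,l in zip(E,L)])
d=axis(ci,L,80,215);print('axis',d,'pitch',d[2],'yaw deg',np.degrees(np.arctan2(d[1],d[0])))
E
```

```text
[214.316 214.819 214.588 215.01  214.965 215.391 215.622 215.203 214.945 215.061 215.121 215.194 215.739 216.032 216.149 216.714 216.809 216.668
 216.812 217.097 217.204 216.94  217.057]
[298.438 298.23  298.048 298.109 297.88  297.28  297.16  296.925 296.651 296.129 295.824 296.311 296.103 295.798 295.82  296.043 295.33  289.117
 294.784 294.387 293.727 293.956 293.853]
[(np.float32(215.8024), np.float32(146.0), np.float32(0.021470701)), (np.float32(296.28442), np.float32(142.4), np.float32(-0.035239685))] [np.float64(0.6084296514857783), np.float64(5.772427219728229)]
axis [ 0.999  0.012 -0.051] pitch -0.05050351209627854 yaw deg 0.6889698314017989
```

```bash
python3 - <<'E'
from tilt import *
import pickle
np.set_printoptions(precision=2,suppress=True,linewidth=150)
ci=pickle.load(open('w2.pkl','rb'));im=cv2.imread('pics/w2.png')
rows=list(range(190,292,6));E=edges(im,rows,(227,229),(292,290))
for e in E: print(e[:,0])
L=[fitline(e) for e in E];d=axis(ci,L,190,290);print(L,'w2 axis',d)
for x,y,m in L:
    for v in (190,290): print(onplane(ci,x+m*(v-y),v,.019))
ci=pickle.load(open('w1.pkl','rb'));im=cv2.imread('pics/w1.png')
rows=list(range(108,168,4));E=edges(im,rows,(328.2,326.2),(356.5,353),4)
for e in E: print(e[:,0])
L=[fitline(e) for e in E];d=axis(ci,L,108,168);print('w1 axis',d)
E
```

```text
[225.99 225.88 226.1  226.35 226.23 226.71 226.21 226.78 227.6  227.09 227.98 227.05 227.11 228.06 228.22 228.24 236.94]
[292.03 298.05 298.03 296.75 294.12 294.11 291.29 289.3  289.08 290.21 289.99 289.9  283.84 287.42 287.14 287.65 287.35]
[(np.float32(226.71979), np.float32(225.4), np.float32(0.028017532)), (np.float32(290.91837), np.float32(241.62344), np.float32(-0.11579943))] w2 axis [ 0.96 -0.01  0.27]
[0.6  0.04 0.02]
[0.53 0.04 0.02]
[ 0.6  -0.01  0.02]
[ 0.53 -0.    0.02]
[328.8  328.41 328.23 327.99 327.97 327.88 327.39 327.23 327.28 327.16 326.9  326.29 326.29 326.23 326.19]
[355.9  356.14 355.65 355.26 355.12 355.   354.24 354.   354.09 353.83 353.   353.04 350.04 351.7  352.03]
w1 axis [0.99 0.04 0.1 ]
```

```bash
python3 - <<'E'
from tilt import *
import pickle
def wid(ci,z,p,x0,yc=.0194,zt=0):
    r=[]
    for x in np.linspace(x0,x0+.12,7):
        zz=z+p*(x-zt); a=proj(ci,[x,yc+.021,zz]);b=proj(ci,[x,yc-.021,zz]);r.append((round(a[1],0),round(b[0]-a[0],1)))
    return r
c3=pickle.load(open('w3.pkl','rb'));c2=pickle.load(open('w2.pkl','rb'))
print('w3 level',wid(c3,.1487,0,.455));print('w3 -.05',wid(c3,.1487,-.05,.455,zt=.483))
print('w2 level',wid(c2,.019,0,.51)); print('w2 +.04',wid(c2,.019,.04,.51,zt=.56));
ci=c2;im=cv2.imread('pics/w2.png')
print('w2 meas: v=190:',292.03-225.99,' v=226:',291.29-226.2,' v=250:',290.2-227.5,'v=280',287.3-228.2)
E
```

```text
w3 level [(np.float64(289.0), np.float64(71.4)), (np.float64(258.0), np.float64(73.6)), (np.float64(226.0), np.float64(76.0)), (np.float64(191.0), np.float64(78.5)), (np.float64(154.0), np.float64(81.2)), (np.float64(114.0), np.float64(84.0)), (np.float64(71.0), np.float64(87.0))]
w3 -.05 [(np.float64(291.0), np.float64(72.0)), (np.float64(259.0), np.float64(73.8)), (np.float64(225.0), np.float64(75.7)), (np.float64(190.0), np.float64(77.8)), (np.float64(153.0), np.float64(79.9)), (np.float64(113.0), np.float64(82.1)), (np.float64(72.0), np.float64(84.4))]
w2 level [(np.float64(313.0), np.float64(59.6)), (np.float64(288.0), np.float64(61.2)), (np.float64(261.0), np.float64(62.8)), (np.float64(234.0), np.float64(64.5)), (np.float64(205.0), np.float64(66.4)), (np.float64(174.0), np.float64(68.3)), (np.float64(141.0), np.float64(70.3))]
w2 +.04 [(np.float64(311.0), np.float64(59.1)), (np.float64(287.0), np.float64(60.8)), (np.float64(261.0), np.float64(62.7)), (np.float64(234.0), np.float64(64.7)), (np.float64(205.0), np.float64(66.8)), (np.float64(174.0), np.float64(69.0)), (np.float64(141.0), np.float64(71.4))]
w2 meas: v=190: 66.03999999999996  v=226: 65.09000000000003  v=250: 62.69999999999999 v=280 59.10000000000002
```

Emit:
play_rows([
  [0,0,-0.67,0,0,0],
  [0,0,-0.67,0,0,0],
  [0,-0.6,0,0,0,0],
  [0,-1,0,0,0,0],
  [0,-1,0,0,0,0],
])

```text
time: 11.12
tool_pos: [0.4811, 0.0973, 0.1973]
orientation: [1.0, 0.009, -0.001, -0.0]
force: [0.6, 0.3, -0.8]
finger_gap: 0.0415
finger_force: 40.0
```

Emit:
play_rows([
  [0.5,-1,0,0,0,0],
  [0.5,-1,0,0,0,0],
  [0.5,-1,0,0,0,0],
  [0.5,-1,0,0,0,0],
  [0.5,-0.8,0,0,0,0],
])

```text
time: 11.75
tool_pos: [0.5539, 0.2431, 0.1969]
orientation: [1.0, 0.009, -0.001, 0.0]
force: [0.0, 0.2, -1.6]
finger_gap: 0.0415
finger_force: 40.0
```

Emit:
play_rows([
  [0.08,-0.5,0,0,0,-0.2],
  [0,-0.3,0,0,0,-0.31],
  [0,0,0,0,0,-0.31],
  [0,0,0,0,0,0],
  [0,0,0,0,0,0],
])

```text
time: 12.38
tool_pos: [0.5557, 0.2654, 0.1985]
orientation: [0.999, 0.051, 0.0, 0.0]
force: [-1.0, -0.3, -1.0]
finger_gap: 0.0418
finger_force: 40.0
```

```bash
cat > m.py <<'E'
from tilt import *
from bench import robot
import pickle,sys
from scipy.spatial.transform import Rotation as Ro
np.set_printoptions(precision=4,suppress=True,linewidth=160)
tag=sys.argv[1];o=robot.observe()
for k in('time','tool_pos','orientation','force','finger_force'):print(k,o[k])
T=o['tool_pos'];R=Ro.from_quat(o['orientation']).as_matrix();x,y=R[:,0],-R[:,1];z=-R[:,2]
C={};I={}
for n in('wrist','scene','side'):
    C[n]=robot.camera_info(n);I[n]=np.ascontiguousarray(robot.get_image(n)[:,:,::-1]);cv2.imwrite(f'pics/{n}_{tag}.png',I[n])
pickle.dump((o,C),open(f'{tag}.pkl','wb'))
ci=C['wrist'];rows=list(range(82,216,4))
E=edges(I['wrist'],rows,(215,217.3),(298.3,293.8));L=[fitline(e) for e in E]
print('wrist axis in tool frame (pitch = 2nd)',[np.dot(axis(ci,L,82,212),a) for a in(y,z)],'rms',[np.median(np.abs(e[:,0]-(l[0]+l[2]*(e[:,1]-l[1])))) for e,l in zip(E,L)])
def line(name,A,B):
    """edge from world point A to B: gradient peak across projected line, robust fit; gives a plane"""
    im=cv2.GaussianBlur(I[name],(0,0),.8).astype(np.float32);a,b=np.array(proj(C[name],A)),np.array(proj(C[name],B))
    t=(b-a)/np.linalg.norm(b-a);n=np.array([-t[1],t[0]]);s=np.arange(-6,6.01,.25);pts=[]
    for f in np.linspace(.03,.97,40):
        q=(a+f*(b-a)+s[:,None]*n).astype(np.float32)
        v=cv2.remap(im,q[None,:,0],q[None,:,1],cv2.INTER_LINEAR)[0];g=np.abs(np.gradient(v,axis=0)).sum(1)
        pts.append(q[g.argmax()])
    P=np.array(pts);d=(P-a)@n;m=np.abs(d-np.median(d))<1.5;k=np.polyfit((P[m]-a)@t,d[m],1)
    p0=a+np.polyval(k,0)*n;p1=a+t*np.linalg.norm(b-a)+np.polyval(k,np.linalg.norm(b-a))*n
    print(name,'offset px',np.polyval(k,0),np.polyval(k,np.linalg.norm(b-a)),'inl',m.mean())
    c,d0=ray(C[name],*p0);_,d1=ray(C[name],*p1);N=np.cross(d0,d1);return N/np.linalg.norm(N),c
mid=T-.0304*z+.0105*x
for nm,h,rng in(('topleft near',.019,(-.08,-.03)),('botleft near',0,(-.08,-.03)),('botleft far',0,(.0,.08)),('topleft far',.019,(0.02,.08)),('botleft all',0,(-.08,.08))):
    A,B=[mid+.021*y+h*z+f*x for f in rng]
    (N1,c1),(N2,c2)=line('scene',A,B),line('side',A,B);d=np.cross(N1,N2);d/=np.linalg.norm(d);d*=np.sign(d@x)
    P=np.linalg.solve(np.array([N1,N2,x]),[N1@c1,N2@c2,x@(A+B)/2])
    print(nm,'pitch',d@z,'yaw',d@y,'offset y,z from model',(P-(A+B)/2)@y,(P-(A+B)/2)@z)
E
python3 m.py a
```

```text
time 12.375
tool_pos [0.5557 0.2654 0.1985]
orientation [0.9987 0.0514 0.0001 0.    ]
force [-0.9638 -0.2887 -0.9847]
finger_force 39.98765766620636
wrist axis in tool frame (pitch = 2nd) [np.float64(-0.008327301219503622), np.float64(-0.051129456741356015)] rms [np.float64(0.1354180552844042), np.float64(0.7178606075601124)]
scene offset px -0.5105138669479196 -0.5588538879743772 inl 0.625
side offset px -0.4625385715602232 -0.7588910993852679 inl 0.875
topleft near pitch -0.017882243997580323 yaw -0.01028965989149915 offset y,z from model 0.0005272571019053902 -0.0009840903791802262
scene offset px 5.510406382501269 5.4653137776340905 inl 0.6
side offset px 2.9831289428585945 4.001553895807124 inl 0.675
botleft near pitch 0.06748887270433553 yaw 0.04071391640104611 offset y,z from model -0.013059602397023935 0.00027027150127463317
scene offset px -0.8613583810175225 0.6089382651813231 inl 0.725
side offset px 3.568199854472631 4.582499852837852 inl 0.525
botleft far pitch 0.00992467465291299 yaw -0.03931645633765297 offset y,z from model 0.009597916560786313 0.014098810852074735Traceback (most recent call last):
  File "m.py", line 31, in <module>
    (N1,c1),(N2,c2)=line('scene',A,B),line('side',A,B);d=np.cross(N1,N2);d/=np.linalg.norm(d);d*=np.sign(d@x)
                    ~~~~^^^^^^^^^^^^^
  File "m.py", line 24, in line
    P=np.array(pts);d=(P-a)@n;m=np.abs(d-np.median(d))<1.5;k=np.polyfit((P[m]-a)@t,d[m],1)
                                                             ~~~~~~~~~~^^^^^^^^^^^^^^^^^^^
    raise TypeError("expected non-empty vector for x")
TypeError: expected non-empty vector for x
```

```bash
cat > m2.py <<'E'
from tilt import *
import pickle,sys
from scipy.spatial.transform import Rotation as Ro
np.set_printoptions(precision=1,suppress=True,linewidth=200)
tag=sys.argv[1];o,C=pickle.load(open(tag+'.pkl','rb'))
T=o['tool_pos'];R=Ro.from_quat(o['orientation']).as_matrix();x,y,z=R[:,0],-R[:,1],-R[:,2]
mid=T-.0304*z+.0105*x
for name in('scene','side'):
    im=cv2.GaussianBlur(cv2.imread(f'pics/{name}_{tag}.png'),(0,0),.7).astype(np.float32)
    for nm,h,s_,rng in(('topL near',.019,1,(-.08,-.03)),('topL far',.019,1,(.01,.08)),('botL near',0,1,(-.08,-.03)),('botL far',0,1,(.01,.08)),('topR near',.019,-1,(-.08,-.03)),('topR far',.019,-1,(.01,.08))):
        A,B=[mid+s_*.021*y+h*z+f*x for f in rng];a,b=[np.array(proj(C[name],p)) for p in(A,B)]
        t=(b-a)/np.linalg.norm(b-a);n=np.array([-t[1],t[0]]);s=np.arange(-5,5.01,.25);D=[];G=[]
        for f in np.linspace(.04,.96,14):
            q=(a+f*(b-a)+s[:,None]*n).astype(np.float32)
            v=cv2.remap(im,q[None,:,0],q[None,:,1],cv2.INTER_LINEAR)[0];g=np.abs(np.gradient(v,axis=0)).sum(1)
            pk=[i for i in range(1,len(s)-1) if g[i]>=g[i-1] and g[i]>g[i+1] and g[i]>6]
            D.append(' '.join('%.1f(%d)'%(s[i],g[i]) for i in sorted(pk,key=lambda i:-g[i])[:2]))
        print(name,nm,a,b,'n',n,'|'.join(D))
E
python3 m2.py a
```

```text
scene topL near [232.3 201. ] [219.3 189.5] n [ 0.7 -0.7] -0.5(35) 0.0(34)|-0.5(39)|-0.5(41)|-0.2(44)|-0.8(41)|-0.5(41)|-0.5(38)|-0.5(41)|-0.8(42)|-0.5(45) 3.2(18)|-0.8(37) 2.0(22)|-0.8(27) 1.8(26)|-0.8(6)|-3.0(14)
scene topL far [209.7 181. ] [194.5 167.6] n [ 0.7 -0.7] |||-4.8(35)||0.8(6)|-4.8(34) 3.2(14)|4.0(31) 3.5(30)|4.8(43) -4.8(38)|-0.2(39) -4.5(36)|-0.5(40)|-0.2(41) -3.0(24)|0.0(33) -2.5(20)|0.0(16) -1.5(10)
scene botL near [232.6 209.5] [219.7 197.7] n [ 0.7 -0.7] 0.2(25) 1.0(24)|0.0(32)|0.0(37)|-0.2(39) 0.5(36)|0.0(38)|0.0(37)|0.0(38)|0.0(37)|0.0(37)|0.0(37)|0.0(38)|0.2(39)|0.0(38)|0.2(37)
scene botL far [210.2 189.1] [195.2 175.3] n [ 0.7 -0.7] -2.2(51)|-2.0(47)|-1.0(49)|-0.2(61)|-0.2(53)|-0.2(40) 0.5(39)|0.0(36) -2.8(9)|0.0(36) -2.8(16)|0.0(43) -3.5(15)|0.2(39) -3.5(12)|0.2(35) -4.0(12)|0.2(37) 4.2(18)|0.5(39)|0.5(38)
scene topR near [251.2 194.5] [237.7 183.6] n [ 0.6 -0.8] |-3.2(24) -2.0(9)|-3.0(38) -4.8(20)|-2.8(38)|-3.2(38)|-2.8(35) 1.5(16)|-3.0(35) -0.5(27)|-3.0(42) -0.5(39)|-3.0(45) -0.5(41)|-3.5(43) -0.2(39)|-3.2(42) -0.5(36)|-3.2(39) -0.8(37)|-3.8(43) 0.0(24)|-3.
[... 688 characters left out ...]
ide botL near [306.9 182. ] [280.8 177. ] n [ 0.2 -1. ] |||||||||||||
side botL far [260.6 173.2] [226.8 166.7] n [ 0.2 -1. ] |||||||||||0.2(26) -0.8(19)|0.0(26) 1.0(21)|0.8(21) -0.5(14)
side topR near [313.  163.4] [287.7 159. ] n [ 0.2 -1. ] -1.5(22) -2.2(13)|-1.5(34) -2.8(13)|-2.0(35) -0.8(30)|-1.5(35) 4.8(8)|-1.5(36) -0.5(33)|-0.8(37) -2.0(27)|-1.2(37)|-1.5(37) 0.8(12)|-1.8(37) -0.8(31)|-2.0(33) -1.5(33)|-1.2(38) -0.2(29)|-1.5(37) -0.8(31)|-2.2(29) -3.2(29)|-2.5(34) -1.2(20)
side topR far [268.1 155.5] [235.2 149.8] n [ 0.2 -1. ] ||-0.5(9) -1.2(9)|-0.5(12) -1.5(7)|-0.8(10) 0.2(9)|-0.5(10)|-0.8(10) 0.2(7)|-1.2(20) 1.8(7)|-0.8(32) -1.8(26)|-0.8(33)|-1.2(20) -4.2(14)||3.8(8)|4.8(21) 3.5(14)
```

Emit:
play_rows([
  [0,-0.05,0.4,0,0,0],
  [0,0,0.7,0,0,0],
  [0,0,0.7,0,0,0],
  [0,0,0.5,0,0,0],
  [0,0,0.3,0,0,0],
])

```text
time: 13.15
tool_pos: [0.5551, 0.2673, 0.119]
orientation: [0.999, 0.052, -0.001, 0.0]
force: [-0.3, 0.1, 0.3]
finger_gap: 0.0416
finger_force: 40.0
```

Emit:
play_rows([
  [0,0,0.25,0,0,0],
  [0,0,0.1,0,0,0],
  [0,0,0,0,0,0],
  [0,0,0,0,0,0],
  [0,0,0,0,0,0],
])

```text
time: 13.78
tool_pos: [0.5559, 0.2675, 0.1103]
orientation: [0.999, 0.052, 0.0, -0.0]
force: [-0.3, 0.1, -1.4]
finger_gap: 0.0413
finger_force: 40.0
```

```bash
cat > m3.py <<'E'
from tilt import *
import pickle,sys
from scipy.spatial.transform import Rotation as Ro
np.set_printoptions(precision=4,suppress=True,linewidth=200)
from bench import robot
tag='b';o=robot.observe();C={}
for n in('wrist','scene','side'):
    C[n]=robot.camera_info(n);cv2.imwrite(f'pics/{n}_{tag}.png',robot.get_image(n)[:,:,::-1])
pickle.dump((o,C),open('b.pkl','wb'));print(o['time'],o['tool_pos'],o['orientation'],o['force'])
# block top long edges and rail edges across the groove, in the wrist picture
c=np.array([.5665,.268]);th=np.radians(5.9);u=np.array([np.cos(th),np.sin(th)]);w=np.array([-u[1],u[0]])
im=cv2.GaussianBlur(cv2.imread('pics/wrist_b.png'),(0,0),.8).astype(np.float32)
for nm,s,z in(('block L',.037,.045),('block R',-.037,.045),('rail L',.021,.075),('rail R',-.021,.075)):
    for f in(.0,.01,.02,.03,.04):
        P=np.append(c+f*u,z);r=np.arange(-.008,.0081,.00025)
        q=np.array([proj(C['wrist'],P+np.append(w*(s+k),0)) for k in r],np.float32)
        v=cv2.remap(im,q[None,:,0],q[None,:,1],cv2.INTER_LINEAR)[0];g=np.abs(np.gradient(v,axis=0)).sum(1)
        pk=[i for i in range(1,len(r)-1) if g[i]>=g[i-1] and g[i]>g[i+1] and g[i]>2]
        print(nm,f,q[32].round(),' '.join('%.1fmm(%d)'%(r[i]*1e3,g[i]) for i in sorted(pk,key=lambda i:-g[i])[:3]))
E
python3 m3.py; python3 m2.py b | grep -E 'topL|botL'
```

```text
13.775 [0.5559 0.2675 0.1103] [ 0.9987  0.0518  0.0004 -0.0001] [-0.3052  0.1032 -1.3575]
block L 0.0 [205. 200.] -1.2mm(3)
block L 0.01 [204. 186.] -1.5mm(4) -0.7mm(3)
block L 0.02 [204. 172.] -2.0mm(3)
block L 0.03 [203. 158.] -5.2mm(11) -1.7mm(3)
block L 0.04 [202. 144.] -2.0mm(3)
block R 0.0 [307. 200.] -1.0mm(7) 0.5mm(6)
block R 0.01 [308. 186.] -1.2mm(25) 1.0mm(24)
block R 0.02 [308. 173.] -0.7mm(2) -1.5mm(2)
block R 0.03 [309. 159.] -1.0mm(37) 2.5mm(22)
block R 0.04 [310. 144.] -1.2mm(10) 5.3mm(3)
rail L 0.0 [223. 214.] -6.2mm(3)
rail L 0.01 [222. 198.] -6.2mm(3) -3.5mm(2) 3.0mm(2)
rail L 0.02 [222. 183.] -6.5mm(4) 0.3mm(3) -3.5mm(2)
rail L 0.03 [221. 167.] -6.7mm(4) 2.5mm(2) -3.0mm(2)
rail L 0.04 [221. 150.] -3.2mm(3) -6.2mm(2) -0.2mm(2)
rail R 0.0 [289. 214.] 
rail R 0.01 [290. 198.] 5.8mm(3) 1.0mm(2) -2.7mm(2)
rail R 0.02 [291. 183.] 0.8mm(4) -2.5mm(3) 6.0mm(2)
rail R 0.03 [291. 167.] -2.7mm(2) 0.5mm(2) 1.0mm(2)
rail R 0.04 [292. 150.] -2.5mm(42) 1.3mm(2) 3.8mm(2)
scene topL near [232.6 238.8] [220.3 226.3] n [ 0.7 -0.7] -0.5(40)|-0.5(40)|-0.5(40)|-0.5(42)|-0.5(42)|-0.5(42)
[... 884 characters left out ...]
(28)|-0.2(25) -1.0(25)|-0.8(31)|-1.2(31) -0.8(31)|-0.5(29) 0.8(8)|-0.5(26) -1.8(18)|1.2(6)|
side topL far [259.  204.6] [226.6 197.6] n [ 0.2 -1. ] |||||||3.8(12) 1.2(10)|-0.5(25) 1.0(12)|-0.8(30)|-0.8(27) 0.0(26)|-0.5(29)|-0.5(28) -1.2(27)|-0.5(27)
side botL near [302.3 222.3] [277.7 216.9] n [ 0.2 -1. ] -0.5(17) 0.2(16)|0.2(27) -1.0(20)|-0.2(26)|-0.8(24) -0.2(24)|0.2(27) -1.2(18)|0.0(27)|0.5(22)|0.8(15) -0.2(15)|0.2(23) 0.8(22)|0.2(16) -1.8(14)||||
side botL far [258.7 212.7] [226.7 205.5] n [ 0.2 -1. ] |0.5(23) -1.8(19)|0.8(25) -2.5(25)|0.2(30) -1.5(18)|0.0(27) 1.0(20)|0.5(28) -0.8(20)|0.2(27)|0.5(28)|-0.2(28) 1.0(22)|0.0(25) 0.5(24)|0.0(25) 1.0(20)|0.5(22)|0.0(21) 1.0(18)|0.5(22) 1.5(15)
```

```bash
python3 - <<'E'
from tilt import *
import pickle
o,C=pickle.load(open('b.pkl','rb'))
c=np.array([.5665,.268]);th=np.radians(5.9);u=np.array([np.cos(th),np.sin(th)]);w=np.array([-u[1],u[0]])
def run(n,tag,nm,P,dirn):
    im=cv2.GaussianBlur(cv2.imread(f'pics/{n}_{tag}.png' if tag!='0' else f'pics/{n}0.png'),(0,0),.7).astype(np.float32);out=[]
    r=np.arange(-.009,.0091,.0005)
    for p in P:
        q=np.array([proj(C[n],p+k*dirn) for k in r],np.float32)
        v=cv2.remap(im,q[None,:,0],q[None,:,1],cv2.INTER_LINEAR)[0];g=np.abs(np.gradient(v,axis=0)).sum(1)
        pk=[i for i in range(1,len(r)-1) if g[i]>=g[i-1] and g[i]>g[i+1] and g[i]>6]
        out.append(' '.join('%.1f(%d)'%(r[i]*1e3,g[i]) for i in sorted(pk,key=lambda i:-g[i])[:2]))
    print(n,tag,nm,'|'.join(out))
W=np.append(w,0);U=np.append(u,0)
for n in('scene','side'):
    run(n,'0','blockL',[np.append(c+f*u+.037*w,.045) for f in np.linspace(-.04,.04,9)],W)
    run(n,'0','grooveL',[np.append(c+f*u+.023*w,.045) for f in np.linspace(-.04,.04,9)],W)
    run(n,'0','blockR',[np.append(c+f*u-.037*w,.045) for f in np.linspace(-.04,.04,9)],W)
    run(n,'0','nearend',[np.append(c-.045*u+f*w,.045) for f in(-.033,-.028,.026,.03,.034)],U)
    run(n,'0','farend',[np.append(c+.045*u+f*w,.045) for f in(-.033,-.028,.026,.03,.034)],U)
E
```

```text
scene 0 blockL 0.0(34) -1.0(32)|-0.5(29) -6.5(21)|0.5(32) -0.5(31)|0.0(33)|0.5(34)|0.0(32)|0.0(33) 8.5(28)|6.0(29) 0.0(27)|2.0(15) -2.5(14)
scene 0 grooveL |3.5(24) 7.5(21)||||||2.5(17) 4.0(14)|
scene 0 blockR 1.0(7)|3.5(28) 7.5(16)||0.5(7)|1.0(7) 0.0(7)|-0.5(6)||4.5(18) 8.5(18)|0.0(6)
scene 0 nearend -0.5(20) 1.5(20)|0.0(23) -1.5(21)|0.5(19) -6.5(16)|-0.5(22) -8.0(13)|-1.0(22) 0.5(19)
scene 0 farend ||-7.0(6)|-8.0(13)|
side 0 blockL 4.5(15) 2.0(14)|2.5(13) -1.0(11)|1.5(18) 4.5(12)|0.5(19) 2.0(18)|2.0(18) 0.5(18)|0.5(18) 2.0(18)|1.0(18) 2.5(18)|1.0(15) 2.5(13)|2.5(16) 0.5(15)
side 0 grooveL |4.5(9)|||||||
side 0 blockR -6.5(13) -4.0(6)|-6.5(9)|-6.5(8)|-7.5(7)|-8.5(7)||||
side 0 nearend |-0.5(9) 3.5(8)|-3.0(25) -1.5(24)|-2.5(20) 0.5(11)|3.0(15) -2.5(14)
side 0 farend -8.5(7) -6.5(6)|-8.5(9)|-8.5(9)|-8.0(13)|-7.0(6)
```

Emit:
play_rows([
  [0,0.03,0.25,0,0,0],
  [0,0,0.25,0,0,0],
  [0,0,0.2,0,0,0],
  [0,0,0.1,0,0,0],
  [0,0,0,0,0,0],
])

```text
time: 14.55
tool_pos: [0.5555, 0.2665, 0.0855]
orientation: [0.999, 0.052, -0.0, 0.0]
force: [-0.4, 0.3, -1.8]
finger_gap: 0.0417
finger_force: 40.0
```

Emit:
play_rows([
  [0,0,0,0,0,0],
  [0,0,0,0,0,0],
  [0,0,0,0,0,0],
  [0,0,0,0,0,0],
  [0,0,0,0,0,0],
])

```text
time: 15.18
tool_pos: [0.5557, 0.2665, 0.0859]
orientation: [0.999, 0.052, -0.0, -0.0]
force: [-0.1, -0.3, -0.9]
finger_gap: 0.0416
finger_force: 40.0
```

```bash
python3 - <<'E'
from bench import robot
import pickle,cv2
o=robot.observe();C={}
for n in('scene','side'):
    C[n]=robot.camera_info(n);cv2.imwrite(f'pics/{n}_c.png',robot.get_image(n)[:,:,::-1])
pickle.dump((o,C),open('c.pkl','wb'));print(o)
E
python3 m2.py c | grep -E 'topL|botL'
```

```text
{'time': 15.175, 'joint_positions': array([2.51406897e-01, 4.19402835e-01, 1.59822607e+00, 2.16650844e-05,
       1.12397278e+00, 1.71852083e+00]), 'joint_vel': array([ 0.00010956,  0.00121732,  0.00069593,  0.00095465, -0.00022321,
        0.00093864]), 'joint_efforts': array([-8.91412838e-04, -4.58324718e+01, -2.93523681e+01,  1.23730555e-03,
       -8.89306655e-02,  1.72379391e-04]), 'tool_pos': array([0.5557069 , 0.26652595, 0.08585829]), 'orientation': array([ 9.98656789e-01,  5.18133022e-02, -6.36278966e-06, -8.67991719e-06]), 'force': array([-0.0953819 , -0.32833874, -0.88528048]), 'moment': array([-0.03478078,  0.03419292, -0.01878741]), 'finger_force': 39.987713098526, 'finger_gap': 0.04157735961213409}
scene topL near [233.4 248.4] [221.3 235.7] n [ 0.7 -0.7] -0.2(39)|-0.8(39)|-0.5(41)|-0.8(40)|-0.5(44)|-0.5(43)|-0.5(42)|-0.5(42)|-0.2(44) 2.2(6)|-0.5(43) 4.2(10)|-0.5(38) 4.0(13)|-0.2(16) 1.0(12)||-2.8(13)
scene topL far [212.2 226.2] [197.8 211.2] n [ 0.7 -0.7] -4.2(42)|-4.5(41) -4.0(40)|-4.0(39)|-4.0(39)|-4.0(39)|-4.0(37)|-4.5(28) 3.0(8)|3.2(30) -1.0(20)|-0.2(37) 4.0(35)|4
[... 616 characters left out ...]
) -0.5(31)|-0.8(27) -1.2(26)|-0.5(31)|-1.0(32) -2.0(16)|-0.5(29) -1.5(25)|-0.8(32)|-1.0(28)|-0.8(29)|-0.8(33) 0.2(17)|-0.5(28) -1.2(27)|-0.5(22) 3.0(7)|3.8(7)|
side topL far [258.9 214.7] [227.  207.6] n [ 0.2 -1. ] |||||||2.2(7)|-0.2(25) -1.2(21)|-0.5(30)|-0.2(27) -1.2(26)|-0.5(29)|0.0(28) -0.8(28)|-0.8(26)
side botL near [301.5 232.3] [277.4 226.8] n [ 0.2 -1. ] 0.5(18) -0.5(15)|0.0(29) -1.0(19)|-0.5(29) 0.0(27)|0.0(26) 0.5(25)|0.0(29) 1.2(17)|-0.2(26) 0.5(25)|0.2(21) -1.0(16)|||||||
side botL far [258.6 222.5] [227.1 215.3] n [ 0.2 -1. ] |||||0.0(22) -4.2(12)|0.5(29) -3.2(10)|0.5(30) 0.0(30)|0.8(28) 0.0(26)|0.2(29) 1.2(19)|0.5(25) -0.2(22)|0.2(29) -1.0(13)|0.5(28) -0.5(24)|0.0(27) 1.2(23)
```

Both views match the model of a level rail whose underside is about 10 mm above the block. The rail is still and centred, so I'm handing in.

```bash
python3 -c "
from bench import robot
print(robot.sign_off())"
```

```text
the job is handed in; nothing more can be done
None
```

I handed the job in at 15.2 s of the 43 s: by my last camera check the rail is gripped at 40 N and still, about 1 cm above the wide-grooved block, level and within about 2 mm of centred on the groove; the result was not reported.

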